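# Restart the dust extractor from its bench control box

### The job

The workshop's dust extractor has tripped: restart it from the grey control box on the bench. Press the blue button (fault reset), then the yellow one (open the air gate), then the green one (start), each from above fully down and let right up again before the next. Do not press the red stop button, and never press two buttons at once.

Things in the scene. Friction and masses are not known exactly. Their poses are not given: they have to be found in the camera images.
- blue_top (a point): Blue round push button (fault-reset), facing up. Point: centre of the top face of its 32 mm cap, 84 mm above the bench when up, 12 mm above its 48 mm black collar. Pressed, it sinks 8 mm against a spring (1.5 N to start, 5 N fully down) and springs back. One of four in a row, 68 mm apart, order varies.
- yellow_top (a point): Yellow round push button (air-gate), facing up. Point: centre of the top face of its 32 mm cap, 84 mm above the bench when up, 12 mm above its 48 mm black collar. Pressed, it sinks 8 mm against a spring (1.5 N to start, 5 N fully down) and springs back. Same row.
- green_top (a point): Green round push button (start), facing up. Point: centre of the top face of its 32 mm cap, 84 mm above the bench when up, 12 mm above its 48 mm black collar. Pressed, it sinks 8 mm against a spring (1.5 N to start, 5 N fully down) and springs back. Same row.
- red_top (a point): Red round push button (stop), facing up. Point: centre of the top face of its 32 mm cap, 84 mm above the bench when up, 12 mm above its 48 mm black collar. Pressed, it sinks 8 mm against a spring (1.5 N to start, 5 N fully down) and springs back. Not to be pressed. All four are on top of one grey metal box, 95 x 300 mm, 60 mm high, fixed to the bench; its place and yaw vary.

How it is judged (in metres and radians):
On the way, in this order (a step that is already met when the one before it is completed fails the run):
1. the blue button is pressed down (5.5 mm or more of its 8 mm), the others being up (distance of blue_top from where it was at the start of the episode above 0.0055 m and distance of each of yellow_top, green_top, red_top from where it was at the start of the episode below 0.0025 m), for 0.05 s.
2. the blue button has come up again, all buttons up (distance of each of blue_top, yellow_top, green_top, red_top from where it was at the start of the episode below 0.0025 m), for 0.1 s.
3. the yellow button is pressed down (5.5 mm or more of its 8 mm), the others being up (distance of yellow_top from where it was at the start of the episode above 0.0055 m and distance of each of blue_top, green_top, red_top from where it was at the start of the episode below 0.0025 m), for 0.05 s.
4. the yellow button has come up again, all buttons up (all of step 2), for 0.1 s.
5. the green button is pressed down (5.5 mm or more of its 8 mm), the others being up (distance of green_top from where it was at the start of the episode above 0.0055 m and distance of each of blue_top, yellow_top, red_top from where it was at the start of the episode below 0.0025 m), for 0.05 s.
At the end, for the whole second after the job is handed in: after blue, yellow and green have been pressed in this order, all four buttons are up again (within 2.5 mm of their rest height) (all of step 4); the robot touches nothing.
It fails at once if the red stop button is pressed (more than 3 mm) (distance of red_top from where it was at the start of the episode above 0.003 m).
It fails at once if two buttons are pressed at the same time (each more than 3 mm) (distance of each of blue_top, yellow_top from where it was at the start of the episode above 0.003 m or distance of each of blue_top, green_top from where it was at the start of the episode above 0.003 m or distance of each of yellow_top, green_top from where it was at the start of the episode above 0.003 m).
It also fails if it takes over 42 s, if anything falls off the work surface, if the arm or the gripper's body presses on something with over 40 N, if the wrist force passes 120 N, or if a joint passes its speed limit or range.

### The arm

A 6-joint arm with a two-finger parallel gripper is mounted at the origin on a cart in front of the work surface, level with it; the furniture and walls round the work are solid. World frame = base frame: x ahead of the robot, y to its left, z up, the work surface at z = 0. Lengths are in mm, angles in rad, forces in N, time in s.
With the tool pointing down it reaches from about 275 to 1000 mm from the base axis. Payload 8.4 kg.
Tool frame: the origin (TCP) lies at the very end of the fingers, on their centre line; the grasp point (between the pads) lies 19 mm behind it (r.pinch_z is the distance from the TCP to the grasp point, in mm); z points along the fingers, y is the line along which they close (so a half turn about z gives the same grasp; the last joint's range is limited). The gripper opens to 85 mm and grips with 20 to 120 N. Pads are 22 mm wide; open, the fingers measure 114 mm over their backs; the gripper's body (76 mm by 85 mm) begins 54 mm behind the grasp point. The pads swing forward as they close: fully open they stand 13 mm farther back than shut.
Start: joints at [-1.322, 0.353, 1.633, -0, 1.155, -0.002], TCP at [155.11, -605.449, 231.281] pointing down, gripper open.
Joint ranges: [-2.63, 2.63], [-0.92, 2.1], [0.06, 2.66], [-1.3, 4.44], [0, 2.69], [-3.02, 3.02]. Speed limits (rad/s): [2.22, 2.22, 2.79, 3.14, 3.14, 3.14].

### API

Orientations are given as [roll, pitch, yaw] about the fixed x, y, z axes, in that order (R = Rz(yaw) Ry(pitch) Rx(roll)).
In Python, from rig import r gives the robot as it stands.
- The arm moves only by the tool carry_out, never from a script. Its argument "series" is a list of rows, each a list of 7 numbers: the turn, a rotation vector about the tool's x, y, z as a fraction of full scale, then the shift along the tool's x, y, z as a fraction of full scale, then the gripper command: -1 is fully open, 1 is shut, values between are in proportion. A call has 1 to 8 rows; each row is the pose to reach, as a shift and turn from the pose commanded when the call began, along the tool's axes at that moment, turning the shorter way round; what a row does not reach only later rows make up. Full scale, the value 1, is 0.25 m for a shift and pi rad for a turn. A row lasts 1/8 s, in which the tool goes at most 62.5 mm and 10.7 degrees, less where a joint would pass 70% of its speed; a pose out of reach is approached as far as the arm can. A call with a number of a shift or a turn outside -1 to 1 is refused whole. A call with a gripper value outside its range is refused whole. The fingers move at their own pace and stop on an object; "force" is the grip in N (left out, the last holds). Time passes only in rows, so rows that repeat a pose let the fingers close. It gives the time, the measured TCP pose, the force, the opening and the grip force at its end, in the units of the state.
- r.sense(): the state, without advancing time (a new reading comes with each control period).
- r.grab_frame(name): name is "side" or "top" or "wrist"; returns the picture (384x512x3 uint8, red, green, blue); there is no depth.
- r.get_calibration(name): a dict with "K" (3x3 intrinsics, pixels), "pose" (4x4, takes a point from camera to world coordinates). Camera axes: x right, y up, looking along -z (the intrinsics and any distortion apply to the point x, -y, -z); pixel columns grow to the right and rows downward; lengths in mm; the calibration is good to about 2 mm. A picture is of the moment at which its call begins: read the wrist's pose just before it. get_calibration takes no time and is no camera call; for the wrist camera it gives the pose at the moment of the call.
- r.sign_off(): hands the job in; it is judged then, once.
Trained networks look in the newest picture that a camera, given by its name, has taken for a name from the list of things; names that differ only in an ending like _2 or _b are one class to them, and where a whole thing is asked for, a point or a joint stands for the part that bears it (a point fixed in the world has none). Each returns a list of dicts, best first, with "score" (0 to 1); they miss things now and then, are a little off and sometimes report something else, mostly with a low value. They report only what shows in the picture. A call takes as long as a camera call.
- r.silhouettes(camera, label): "region" (384x512 bool, what is visible of it) and "position" ([row, column] in pixels, amid what is visible of it).
The state is a dict: "clock": time; "qpos": joint angles; "qvel": joint speeds; "joint_efforts": joint torques, N m; "eef_pos": TCP position; "tcp_rot": TCP orientation; "contact_force": force on the tool from outside, world axes, zero at the start; "wrist_torque": the same for the moment, N m; "opening": opening from 0.0 (shut) to 1.0 (fully open); "grasp_force": force on a finger pad.
Only numpy, scipy, OpenCV 4.12 (cv2) and the standard library are available. Lean on these libraries where they do the work, as an engineer would, in place of code of your own. Each camera call takes 0.05 s, during which the arm holds its last target. There are 200 camera calls.

## Working session

There is one attempt and no reset: what is moved stays moved. The work goes in short steps, Python scripts to look and compute and a tool call to move; the robot and the scene stay as the last step left them, time stands still between calls to the robot, and variables do not carry over. Pictures are saved under pics/ and viewed, at most 10 in all, crops included, and the job is handed in when it is done.

Besides the shell and the picture viewer there is one more tool, called by a JSON object that holds its "name" and its "arguments", one argument or row to a line. carry_out: Moves the arm, as the interface text tells. Its arguments: {"type":"object","properties":{"series":{"type":"array"},"force":{"type":"number"}},"required":["series"]}

```bash
mkdir -p pics
cat > h.py <<'E'
from rig import r
import numpy as np, cv2
def ray(cam,row,col,z,cal=None):
    c=cal or r.get_calibration(cam); K=np.array(c["K"]);P=np.array(c["pose"])
    d=np.linalg.inv(K)@[col,row,1]; d=P[:3,:3]@(d*[1,-1,-1]); o=P[:3,3]
    return o+d*(z-o[2])/d[2]
E
python3 - <<'E'
from h import *
s=r.sense();print(s["eef_pos"],s["tcp_rot"],s["opening"],s["clock"])
for cam in("top","side"):
    im=r.grab_frame(cam);cv2.imwrite(f"pics/{cam}.png",im[:,:,::-1])
    print(cam,{k:v for k,v in r.get_calibration(cam).items() if k not in("K","pose")})
    for n in("blue","yellow","green","red"):
        for d in r.silhouettes(cam,n+"_top")[:2]:
            p=d["position"];print(n,round(d["score"],2),np.round(p),d["region"].sum(),ray(cam,p[0],p[1],84).round(1))
E
```

```text
[ 154.98427214 -604.9711954   230.55753919] [-3.14017176e+00 -2.59468429e-05  2.50788457e-01] 0.9951126282637345 0.0
top {}
blue 0.5 [219. 337.] 148 [ 539.1 -197.5   84. ]
green 0.5 [216. 252.] 149 [5.365e+02 1.000e-01 8.400e+01]
green 0.15 [215. 283.] 145 [541.3 -71.   84. ]
red 0.51 [215. 310.] 148 [ 544.5 -134.    84. ]
side {}
blue 0.47 [189. 307.] 107 [ 527.2 -173.6   84. ]
yellow 0.5 [208. 285.] 170 [530.5 -53.2  84. ]
green 0.76 [222. 268.] 176 [534.7  22.   84. ]
red 0.56 [198. 294.] 107 [ 534.3 -114.6   84. ]
```

View pics/top.png

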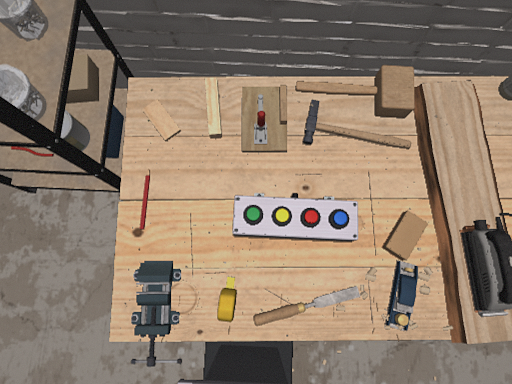

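View pics/side.png

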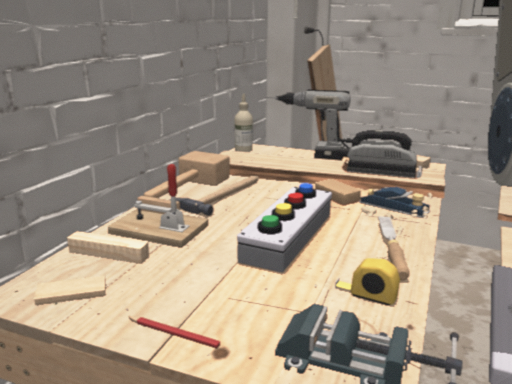

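Both views show the row, from +y to -y, as green, yellow, red, blue. In the top view they sit at about (col,row) (253,215), (282,215), (311,217) and (340,218). The network positions are a few pixels off, so I'll refine with colour centroids.

```bash
cat >> h.py <<'E'
def caps(im,cam,box,cal=None,z=84):
    hsv=cv2.cvtColor(im,cv2.COLOR_RGB2HSV_FULL).astype(int)*[360/255,1,1]
    x0,x1,y0,y1=box;out={}
    for n,h in dict(green=140,yellow=55,red=0,blue=215).items():
        m=(abs((hsv[...,0]-h+180)%360-180)<22)&(hsv[...,1]>130)&(hsv[...,2]>50)
        k=np.zeros(m.shape,bool);k[y0:y1,x0:x1]=1
        _,lab,st,ce=cv2.connectedComponentsWithStats((m&k).astype(np.uint8))
        if len(st)<2: print(n,"none");continue
        i=1+st[1:,4].argmax();bx=st[i]
        p=ray(cam,ce[i][1],ce[i][0],z,cal);out[n]=p
        print(n,ce[i].round(1),bx,p.round(1))
    return out
E
python3 - <<'E'
from h import *
for cam,b in(("top",(230,360,190,245)),("side",(240,335,175,262))):
    im=cv2.imread(f"pics/{cam}.png")[:,:,::-1].copy()
    print(cam,np.array(r.get_calibration(cam)["pose"])[:3].round(2).tolist(),np.array(r.get_calibration(cam)["K"]).tolist())
    o=caps(im,cam,b)
    a=o["green"]-o["blue"];print(np.hypot(*a[:2])/3,np.arctan2(a[1],a[0]))
E
```

```text
top [[0.05, 0.98, -0.21, 418.4], [-1.0, 0.05, -0.01, -10.85], [0.0, 0.21, 0.98, 968.22]] [[381.1926743184956, 0.0, 255.75400917293564], [0.0, 381.1926743184956, 186.15621780281748], [0.0, 0.0, 1.0]]
green [252.7 213.6] [247 207  13  14 144] [ 5.422e+02 -4.000e-01  8.400e+01]
yellow [281.8 214.8] [275 208  14  14 153] [542.6 -68.4  84. ]
red [310.9 216.2] [304 210  14  14 153] [ 542.4 -136.3   84. ]
blue [340.  217.6] [333 211  15  14 162] [ 542.6 -204.3   84. ]
67.96590840939608 1.5724312076228097
side [[-0.91, 0.15, -0.39, 215.51], [-0.42, -0.32, 0.85, 784.75], [0.0, 0.93, 0.36, 445.11]] [[493.2730761175779, 0.0, 250.15683628382402], [0.0, 493.2730761175779, 199.56103901140298], [0.0, 0.0, 1.0]]
green [270.5 218.4] [263 216  15   6  59] [536.8   6.8  84. ]
yellow [284.  208.8] [276 202  16  12 119] [531.3 -48.   84. ]
red [295.6 197.4] [288 192  16  11 137] [ 532.6 -116.8   84. ]
blue [305.4 188. ] [299 184  14   9  99] [ 533.2 -179.8   84. ]
62.20863988913502 1.5513146560298678
```

The top-view spacing is 67.97 mm against a true 68 mm, so I trust it: x≈542.5, y = -0.4, -68.4, -136.3, -204.3. Next I shut the gripper and travel high towards blue, turning the yaw to 0.

{"name": "carry_out", "arguments": {
  "series": [
    [0,0,0.08,0.95,-0.585,0,1],
    [0,0,0.08,0.95,-0.585,0,1],
    [0,0,0.08,0.95,-0.585,0,1],
    [0,0,0.08,0.95,-0.585,0,1],
    [0,0,0.08,0.95,-0.585,0,1],
    [0,0,0.08,0.95,-0.585,0,1],
    [0,0,0.08,0.95,-0.585,0,1],
    [0,0,0.08,0.95,-0.585,0,1]
  ],
  "force": 40
}}

```text
clock: 1.5
eef_pos: [348.2, -405.6, 231.3]
tcp_rot: [3.141, 0.0, -0.002]
contact_force: [-0.1, -0.4, -0.6]
opening: -0.005
grasp_force: 0.0
```

{"name": "carry_out", "arguments": {
  "series": [
    [0,0,0,0.777,-0.805,0.3,1],
    [0,0,0,0.777,-0.805,0.3,1],
    [0,0,0,0.777,-0.805,0.3,1],
    [0,0,0,0.777,-0.805,0.3,1],
    [0,0,0,0.777,-0.805,0.3,1],
    [0,0,0,0.777,-0.805,0.3,1],
    [0,0,0,0.777,-0.805,0.3,1],
    [0,0,0,0.777,-0.805,0.3,1]
  ]
}}

```text
clock: 2.5
eef_pos: [542.6, -205.0, 156.7]
tcp_rot: [3.141, -0.0, -0.002]
contact_force: [0.2, -0.2, 0.4]
opening: -0.002
grasp_force: 0.0
```

Run:
```python
from h import *
print(r.sense()["eef_pos"])
cal=r.get_calibration("wrist");im=r.grab_frame("wrist");cv2.imwrite("pics/w1.png",im[:,:,::-1])
caps(im,"wrist",(0,512,0,384),cal)
```

```text
[ 542.57389688 -205.0332098   156.67998585]
green [  0.5 205.7] [  0 202   2   8  13] [539.8 -13.3  84. ]
yellow [ 27.8 346.2] [   0  302   62   82 2761] [404.6  -1.1  84. ]
red [163.9 201.7] [ 144  183   42   38 1224] [ 542.7 -136.7   84. ]
blue [253.5 201.9] [ 234  184   40   37 1175] [ 542.3 -203.8   84. ]
```

View pics/w1.png

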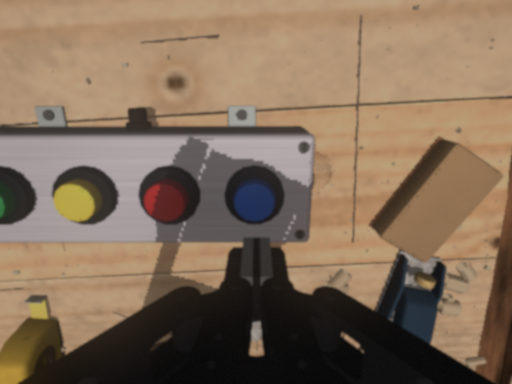

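The wrist view shows blue at (253,202), right under the tool. It gives (542.3,-203.8), which agrees with the top camera. Pressing to about 76.7 mm.

{"name": "carry_out", "arguments": {
  "series": [
    [0,0,0,0,-0.004,0.2,1],
    [0,0,0,0,-0.004,0.28,1],
    [0,0,0,0,-0.004,0.3,1],
    [0,0,0,0,-0.004,0.31,1],
    [0,0,0,0,-0.004,0.32,1],
    [0,0,0,0,-0.004,0.32,1],
    [0,0,0,0,-0.004,0.32,1],
    [0,0,0,0,-0.004,0.32,1]
  ]
}}

```text
clock: 3.55
eef_pos: [543.8, -203.0, 76.8]
tcp_rot: [3.141, -0.001, -0.0]
contact_force: [-1.4, -2.4, 4.3]
opening: 0.002
grasp_force: 2.2
```

{"name": "carry_out", "arguments": {
  "series": [
    [0,0,0,0,0,0.004,1],
    [0,0,0,0,0,0.004,1],
    [0,0,0,0,0,-0.04,1],
    [0,0,0,0,0,-0.16,1],
    [0,0,0,0,0,-0.16,1],
    [0,0,0,0,0,-0.16,1]
  ]
}}

```text
clock: 4.3
eef_pos: [542.9, -202.3, 115.8]
tcp_rot: [-3.141, 0.0, -0.0]
contact_force: [-0.1, -0.4, -0.2]
opening: -0.001
grasp_force: 0.0
```

Run:
```python
from h import *
for i in range(3): print(r.sense()["eef_pos"],r.sense()["contact_force"]); cal=r.get_calibration("wrist");im=r.grab_frame("wrist")
caps(im,"wrist",(0,512,0,260),cal)
```

```text
[ 542.91361255 -202.30045855  115.83282372] [-0.0998142  -0.43132921 -0.16286434]
[ 542.64906291 -202.24254741  115.47247868] [-0.14621284 -0.66488905 -0.16421349]
[ 542.56674621 -202.25543037  115.33046578] [ 0.06355478  0.18584811 -0.0884778 ]
green none
yellow [ 43.  223.8] [  17  201   53   46 1834] [543.6 -70.5  84. ]
red [151.2 224.1] [ 125  203   53   45 1837] [ 543.5 -137.9   84. ]
blue [257.6 222. ] [ 234  203   49   41 1497] [ 544.9 -204.    84. ]
```

Blue pressed and released, with the force back to zero. Now yellow, which is 133.7 mm away in +y.

{"name": "carry_out", "arguments": {
  "series": [
    [0,0,0,0,-0.535,0,1],
    [0,0,0,0,-0.535,0,1],
    [0,0,0,0,-0.535,0,1],
    [0,0,0,0,-0.535,0,1],
    [0,0,0,0,-0.535,0,1],
    [0,0,0,0,-0.535,0,1]
  ]
}}

```text
clock: 5.2
eef_pos: [543.4, -70.1, 116.2]
tcp_rot: [3.141, 0.0, -0.002]
contact_force: [0.5, 0.4, 0.9]
opening: -0.0
grasp_force: 0.0
```

Run:
```python
from h import *
cal=r.get_calibration("wrist");im=r.grab_frame("wrist");print(r.sense()["eef_pos"])
caps(im,"wrist",(0,512,0,260),cal)
```

```text
[543.29405657 -69.98701835 116.17571752]
green none
yellow [251.2 220.8] [ 227  198   50   49 1744] [546.1 -67.9  84. ]
red [357.7 223.1] [ 332  199   54   50 2011] [ 544.4 -134.2   84. ]
blue [462.9 222.2] [ 434  198   58   50 2187] [ 544.9 -199.6   84. ]
```

{"name": "carry_out", "arguments": {
  "series": [
    [0,0,0,0,-0.006,0.1,1],
    [0,0,0,0,-0.006,0.14,1],
    [0,0,0,0,-0.006,0.15,1],
    [0,0,0,0,-0.006,0.16,1],
    [0,0,0,0,-0.006,0.162,1],
    [0,0,0,0,-0.006,0.162,1],
    [0,0,0,0,-0.006,0.162,1]
  ]
}}

```text
clock: 6.12
eef_pos: [543.5, -67.5, 76.1]
tcp_rot: [3.141, -0.0, -0.0]
contact_force: [-2.6, -3.5, 4.7]
opening: 0.005
grasp_force: 2.4
```

{"name": "carry_out", "arguments": {
  "series": [
    [0,0,0,0,0,0,1],
    [0,0,0,0,0,-0.04,1],
    [0,0,0,0,0,-0.16,1],
    [0,0,0,0,0,-0.16,1],
    [0,0,0,0,0,-0.16,1],
    [0,0,0,0,0,-0.16,1]
  ]
}}

```text
clock: 6.88
eef_pos: [542.8, -67.3, 115.0]
tcp_rot: [-3.141, 0.001, -0.0]
contact_force: [-0.5, 0.4, 0.3]
opening: -0.001
grasp_force: 0.0
```

Yellow was pressed with 4.7 N and released. Now green, at y≈-0.4.

{"name": "carry_out", "arguments": {
  "series": [
    [0,0,0,0,-0.27,0,1],
    [0,0,0,0,-0.27,0,1],
    [0,0,0,0,-0.27,0,1],
    [0,0,0,0,-0.27,0,1],
    [0,0,0,0,-0.27,0,1]
  ]
}}

```text
clock: 7.5
eef_pos: [543.3, -0.8, 115.7]
tcp_rot: [3.141, 0.0, -0.002]
contact_force: [0.1, 0.6, -0.2]
opening: 0.001
grasp_force: 0.0
```

Run:
```python
from h import *
cal=r.get_calibration("wrist");im=r.grab_frame("wrist");cv2.imwrite("pics/w2.png",im[:,:,::-1]);print(r.sense()["eef_pos"])
caps(im,"wrist",(0,512,0,260),cal)
```

```text
[543.36283455  -0.73682049 115.7374539 ]
green [258.9 228.2] [237 216  40  25 501] [541.2  -3.4  84. ]
yellow [359.6 223.1] [ 333  198   55   51 2079] [544.6 -66.   84. ]
red [466.6 222.9] [ 440  199   55   49 2090] [ 544.7 -132.4   84. ]
blue none
```

View pics/w2.png

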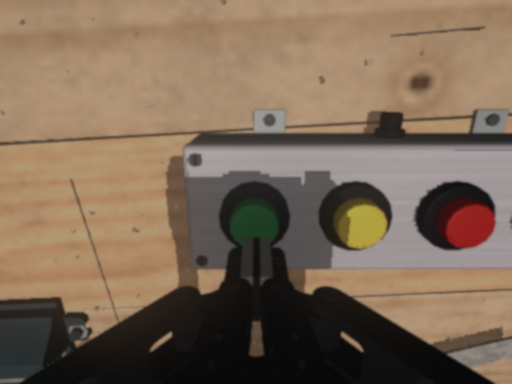

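The tool is over the green cap at (254,221), and yellow and red are up. Pressing.

{"name": "carry_out", "arguments": {
  "series": [
    [0,0,0,0,0,0.1,1],
    [0,0,0,0,0,0.14,1],
    [0,0,0,0,0,0.15,1],
    [0,0,0,0,0,0.16,1],
    [0,0,0,0,0,0.162,1],
    [0,0,0,0,0,0.162,1],
    [0,0,0,0,0,0.162,1]
  ]
}}

```text
clock: 8.43
eef_pos: [543.3, -0.1, 76.1]
tcp_rot: [3.141, 0.0, -0.0]
contact_force: [-3.6, -2.7, 7.4]
opening: -0.0
grasp_force: 3.5
```

{"name": "carry_out", "arguments": {
  "series": [
    [0,0,0,0,0,0,1],
    [0,0,0,0,0,-0.04,1],
    [0,0,0,0,0,-0.3,1],
    [0,0,0,0,0,-0.4,1],
    [0,0,0,0,0,-0.4,1],
    [0,0,0,0,0,-0.4,1],
    [0,0,0,0,0,-0.4,1]
  ]
}}

```text
clock: 9.3
eef_pos: [542.6, 0.1, 174.1]
tcp_rot: [-3.142, 0.002, -0.001]
contact_force: [0.0, -0.6, 0.3]
opening: -0.001
grasp_force: 0.0
```

```bash
python3 -c "
from rig import r
print(r.sign_off())"
```

```text
the job is handed in; nothing more can be done
None
```

I pressed and released blue, then yellow, then green, each to about 76 mm tip height (roughly 8 mm down). I didn't touch red, the arm ended clear of the box, and I handed the job in at about 9.3 s; the sign-off returned no verdict.

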